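# Load the board carrier under the preheater's hold-down spring

## Task

Load the board carrier into the preheater: with the fingertips on its finger ledge, press it firmly down against the sprung lift bars and, keeping it pressed, push it along between the guides so that its front tongue goes under the leaf spring and the carrier is fully home against the end stop; then let go, leaving it held down by the spring. Only press and push the carrier, do not pick it up or tip it; do not pry at the spring, and leave the other things where they are.

Things in the scene. Friction and masses are not known exactly. Their poses are not given: they have to be found in the camera images.
- holder: Fixed preheater of a rework station: white slotted housing 360 x 290 mm, top at z 50 mm, black glass in the middle. Origin: centre of its underside on the table; its +x is the slide direction, from the loading end to the leaf spring; z up. On it along x, two aluminium guide rails: inner faces at y +-52 mm, outer +-60 mm, x -143 to 125 mm, tops z 79 mm; nothing fixed on it stands above z 90 mm.
- carrier: Loose aluminium plate, 155 (x) x 100 x 8 mm, 0.25-0.5 kg, lying on the lift bars between the guides (2 mm play), front (+x) to the leaf spring, 60-105 mm short of the stop. Origin: centre of underside. From the front: tongue 50 mm long; raised nest (x -30.5 to 27.5 mm, 96 mm wide) with a green board, rim 18 mm above the underside; finger ledge (x -77.5 to -30.5 mm), its top 8 mm above the underside.
- ledge (a point): Centre of the top of the carrier's finger ledge (carrier x -54 mm, z 8 mm), 23.5 mm behind the nest's rear wall. That wall rises 10 mm above the ledge across the carrier and is what the fingers push against. Ledge top in the holder's frame: z 80 mm at rest, 70 mm pressed fully down.
- carrier_front (a point): Middle of the lower front edge of the carrier's tongue (carrier x 77.5 mm, z 0). It touches the end stop when home.
- stop (a point): Middle of the end stop's face, at the level of the fully pressed lift bars (holder x 125 mm, z 62 mm); the stop's top is 11 mm higher. With the carrier home and fully down, carrier_front is here; held by the spring alone it stands 0 to 3 mm higher.
- lift (a joint): Travel of two joined sprung steel lift bars under the carrier (along holder x from -135 to 115 mm, at y +-30 mm, 12 mm wide, tops at z 72 mm at rest): 0 = up, 0.010 m = fully down on their stop. Pressing the carrier down takes about 4 N at first, 10 N at the bottom. The lip blocks the tongue unless the bars are well down (over 5 mm, best fully).
- leaf: Spring-steel leaf, 44 mm wide, hinged at its origin (holder x 147 mm, z 80 mm) on a block behind the end stop. It slopes down towards the loading end to a crease at holder x 100 mm, underside z 68 mm, then turns up into a lead-in lip. The tongue lifts it a few mm; it holds the tongue down with about 9 N, and pushing the carrier under it takes 10 to 20 N.
- lip (a point): Middle of the free end of the leaf's lead-in lip (holder x 83 mm, z 74 mm at rest), 42 mm before the end stop.
- flux_jar: Small amber jar with a black cap, 32 mm across, 42 mm high, standing on the preheater's rim beside the guides. Leave alone. Origin: centre of its underside.
- chip_tray: Small black open tray, 60 x 45 x 14 mm, lying on the preheater's rim on the other side of the guides. Leave alone. Origin: centre of its underside.
- solder_reel: Grey reel, 52 mm across, 33 mm high, standing on the table beside the preheater. Leave alone. Origin: centre of its underside.
- screwdriver: Screwdriver, 160 mm long, lying on the table beside the preheater. Leave alone. Origin: middle of its length, at the table.
There are look-alikes about, which are no part of the job. What is meant by the carrier is not blue or pink, and is the smaller of those in its own colour.

How it is judged (in metres and radians):
On the way, in this order (a step that is already met when the one before it is completed fails the run):
1. the carrier is pressed down on its sprung lift bars, in front of the leaf spring (value of joint lift above 0.005 m and x of carrier_front in the frame of stop below -0.035 m), for 0.05 s.
2. the carrier's tongue is under the leaf spring and the carrier home against the end stop (x of carrier_front in the frame of stop above -0.004 m and z of carrier_front in the frame of stop below 0.006 m), for 0.1 s.
At the end, for the whole second after the job is handed in: The carrier is home: its front edge within 4 mm of the end stop, its tongue under the lifted leaf spring, held down by it (lift bars at least 5 mm down, front edge less than 6 mm above its lowest place), level within 0.06 rad and at rest (all of step 2 and value of joint lift above 0.005 m and angle between carrier's own z axis and vertical below 0.06 rad and linear speed of carrier below 0.02 m/s); the robot touches nothing.
It fails at once if the carrier is lifted off its lift bars (z of carrier in the frame of holder above 0.082 m).
It fails at once if the carrier is tipped (angle between carrier's own z axis and vertical above 0.2 rad).
It fails at once if the robot pries at or pushes on the leaf spring (contact force between the fingers and leaf above 3 N).
It fails at once if the jar, tray, reel or screwdriver is disturbed (distance of any of flux_jar, chip_tray from where it was at the start of the episode above 0.015 m or distance of any of solder_reel, screwdriver from where it was at the start of the episode above 0.02 m).
It also fails if it takes over 32 s, if anything falls off the work surface, if the arm or the gripper's body presses on something with over 40 N, if the wrist force passes 120 N, or if a joint passes its speed limit or range.

## Robot

A 6-joint arm with a two-finger parallel gripper is mounted at the origin on the work surface. World frame = base frame: x ahead of the robot, y to its left, z up, the work surface at z = 0. Lengths are in m, angles in degrees, forces in N, time in s.
With the tool pointing down it reaches from about 0.3 to 0.75 m from the base axis. Payload 8.5 kg.
Tool frame: the origin (TCP) lies midway between the tips of the shut fingers; the grasp point (between the pads) lies env.tcp_to_grasp behind it (env.tcp_to_grasp is the distance from the TCP to the grasp point, in m); z points along the fingers, y is the line along which they close (so a half turn about z gives the same grasp; the last joint's range is limited). The gripper opens to 85 mm and grips with 20 to 120 N. Pads are 22 mm wide; open, the fingers measure 114 mm over their backs; the gripper's body (76 mm by 85 mm) begins 54 mm behind the grasp point. The pads swing forward as they close: fully open they stand 13 mm farther back than shut.
Start: joints at [59.399, 21.807, 74.336, -0, 83.858, -12.336], TCP at [0.172, 0.522, 0.231] pointing down, gripper open.
Joint ranges: [-178.18, 178.18], [-50.72, 133.34], [12.68, 142.11], [-81.47, 261.47], [9.98, 163.14], [-165.26, 165.26]. Speed limits (degrees/s): [136.94, 136.94, 180, 180, 180, 180].

## Interface

Orientations are given as a 3x3 rotation matrix whose columns are the frame's x, y, z axes.
In Python, from rig import observe, optics, job, env gives the robot as it stands. The module is installed in compiled form; this text tells all that it offers.
- The arm moves only by the shell command python3 -m jog 'ROWS' [FORCE]. ROWS is JSON, a list of rows, each a list of 7 numbers: the turn, a rotation vector about the tool's x, y, z in rad, then the shift along the tool's x, y, z in m, then the opening in per cent of the stroke, from 0 (shut) to 100 (fully open). A call has 1 to 10 rows; each row shifts and turns the commanded pose from where the row before left it, along the tool's axes as they then stand; what a row does not reach is not made up. A row lasts 1/8 s, in which the tool goes at most 62.5 mm and 10.7 degrees, less where a joint would pass 70% of its speed; a pose out of reach is approached as far as the arm can. A call is refused whole if a number of a shift passes 0.0625 or a number of a turn 0.188, either way. A call with a gripper value outside its range is refused whole. The fingers move at their own pace and stop on an object; FORCE is the grip in N (left out, the last holds). Time passes only in rows, so rows that do not move let the fingers close. It gives the time, the measured TCP pose, the force, the opening and the grip force at its end, in the units of the state.
- observe(): the state, without advancing time (a new reading comes with each control period).
- optics.get_image(name): name is "scene" or "top" or "wrist"; returns a dict with "pixels" (384x512x3 uint8, red, green, blue), "mtx" (3x3 intrinsics, pixels), "dist_coeffs" ([k1, k2, p1, p2, k3] as OpenCV has them; the pictures are not rectified), "rvec" (rotation vector, rad) and "tvec" (3), from world to camera coordinates, as OpenCV has them. Camera axes: x right, y down, z forward; pixel columns grow to the right and rows downward; lengths in m; the calibration is good to about 2 mm. A picture is of the moment at which its call begins. There is no depth.
- job.close_job(): hands the job in; it is judged then, once.
The state is a dict: "time_s": time; "q": joint angles; "qvel": joint speeds; "joint_efforts": joint torques, N m; "position": TCP position; "tool_rot": TCP orientation; "ft_force": force on the tool from outside, world axes, zero at the start; "wrist_torque": the same for the moment, N m; "grip_width": finger opening in m; "gripper_force": force on a finger pad.
Only numpy, scipy, OpenCV 4.12 (cv2) and the standard library are available. Lean on these libraries where they do the work, as an engineer would, in place of code of your own. Each camera call takes 0.05 s, during which the arm holds its last target. There are 200 camera calls.

## Working session

There is one attempt and no reset: what is moved stays moved. The work goes in short steps, Python scripts to look and compute and a shell command to move; the robot and the scene stay as the last step left them, time stands still between calls to the robot, and variables do not carry over. Pictures are saved under pics/ and viewed, at most 10 in all, crops included, and the job is handed in when it is done.

```bash
mkdir -p pics; python3 - <<'E'
from rig import observe, optics, env
import cv2
for n in("scene","top"):
    d=optics.get_image(n); cv2.imwrite(f"pics/{n}0.png",d["pixels"][:,:,::-1])
s=observe(); print(s["time_s"],s["position"],s["tool_rot"],s["grip_width"],env.tcp_to_grasp)
E
```

```text
0.1 [0.17225169 0.52205267 0.23076871] [[-9.49598031e-01  3.13469437e-01 -7.01417076e-04]
 [ 3.13470071e-01  9.49597391e-01 -1.14466498e-03]
 [ 3.07246338e-04 -1.30684487e-03 -9.99999099e-01]] 0.08526361218033823 0.0187
```

View pics/scene0.png

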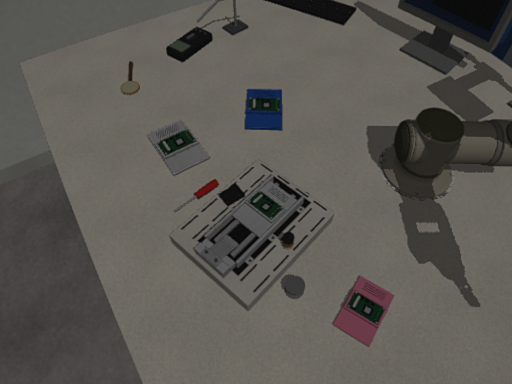

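View pics/top0.png

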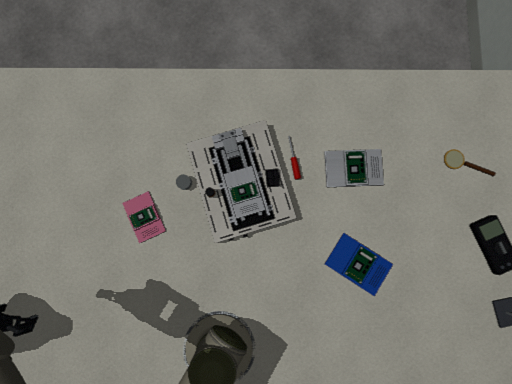

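Candidates are the aluminium plate in the preheater (top 243,190), a grey plate on the table (355,168), a blue one (360,263) and a pink one (144,217). The carrier should be the grey plate lying between the guides, and I expect it to be the smaller of the two grey ones. I'll confirm with a crop.

```bash
python3 - <<'E'
import cv2
i=cv2.imread("pics/top0.png")
cv2.imwrite("pics/topc.png",cv2.resize(i[110:254,180:390],None,fx=3.8,fy=3.8,interpolation=cv2.INTER_CUBIC))
E
```

```text
(no output)
```

View pics/topc.png

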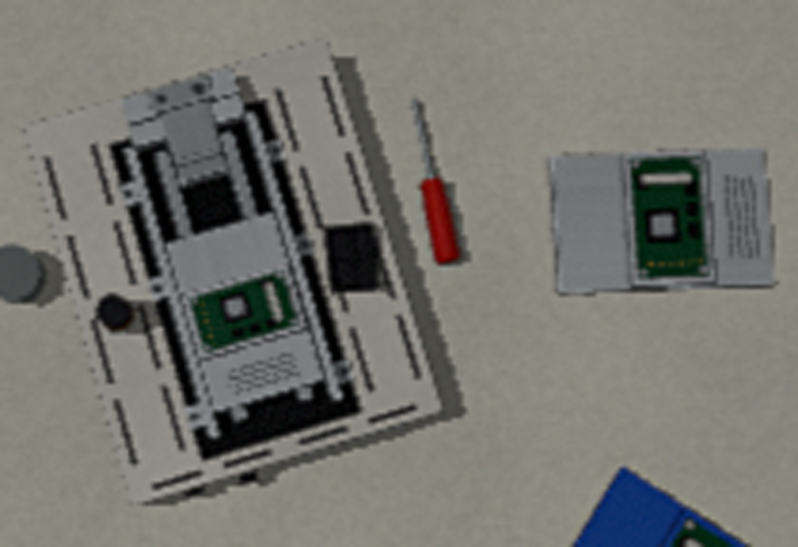

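The plate in the preheater spans about 185 px in the crop (165,243 to 205,408). The loose grey plate spans about 215 px, so the one between the guides is the smaller grey one and is the carrier. The spring is at the top end (190,130), and the housing corners are at (25,127), (327,40), (440,408) and (137,503).

```bash
cat > h.py <<'E'
import numpy as np, cv2
from rig import observe, optics
def ray(d,px,z):
    R=cv2.Rodrigues(np.array(d["rvec"],float))[0]; t=np.array(d["tvec"],float).ravel()
    u=cv2.undistortPoints(np.array(px,float).reshape(-1,1,2),np.array(d["mtx"]),np.array(d["dist_coeffs"])).reshape(-1,2)
    r=np.c_[u,np.ones(len(u))]@R; c=-R.T@t
    return c+r*((z-c[2])/r[:,2])[:,None]
E
python3 - <<'E'
from h import *
d=optics.get_image("top")
f=lambda p:(np.array(p)+.5)/3.8-.5+[180,110]
C=ray(d,f([(25,127),(327,40),(440,408),(137,503)]),.05)
print(C.round(4)); print(C.mean(0))
x=(C[0]+C[1]-C[2]-C[3]); y=C[0]+C[3]-C[1]-C[2]
print("yaw",np.degrees(np.arctan2(x[1],x[0])),np.degrees(np.arctan2(-y[0],y[1])),np.linalg.norm(x)/2,np.linalg.norm(y)/2)
K=ray(d,f([(165,243),(275,213),(313,383),(205,408)]),.08)
print(K.round(4),K.mean(0)); x=K[0]+K[1]-K[2]-K[3];print(np.linalg.norm(x)/2,np.degrees(np.arctan2(x[1],x[0])))
E
```

```text
[[ 0.6941  0.1193  0.05  ]
 [ 0.777  -0.1566  0.05  ]
 [ 0.4392 -0.2569  0.05  ]
 [ 0.3549  0.0119  0.05  ]]
[ 0.56632161 -0.07054827  0.05      ]
yaw 17.056198440626936 17.059902429297825 0.3541051252198188 0.2849106080469176
[[ 0.5826 -0.0125  0.08  ]
 [ 0.6097 -0.1093  0.08  ]
 [ 0.4597 -0.1429  0.08  ]
 [ 0.4378 -0.049   0.08  ]] [ 0.52245402 -0.07841518  0.08      ]
0.15159129731209536 13.37867777960048
```

```bash
python3 -m jog '[[0,0,0,-0.036,-0.037,0,40],[0,0,0,-0.036,-0.037,0,40],[0,0,0,-0.036,-0.037,0,40],[0,0,0,-0.036,-0.037,0,40],[0,0,0,-0.036,-0.037,0,40],[0,0,0,-0.036,-0.037,0,40],[0,0,0,-0.036,-0.037,0,40],[0,0,0,-0.036,-0.037,0,40],[0,0,0,-0.036,-0.037,0,40],[0,0,0,-0.036,-0.037,0,40]]' 30
python3 -m jog '[[0,0,-0.154,0,0,0,40],[0,0,-0.154,0,0,0,40],[0,0,-0.154,0,0,0,40],[0,0,-0.154,0,0,0,40],[0,0,0,0,0,0,40]]'
python3 - <<'E'
from h import *
s=observe(); R=np.array(s["tool_rot"]);p=np.array(s["position"])
a=np.radians(17.06); H=np.array([.5663,-.0705,0]); Rh=np.array([[np.cos(a),-np.sin(a),0],[np.sin(a),np.cos(a),0],[0,0,1]])
print("holder",Rh.T@(p-H)); print("to ledge in tool",R.T@(H+Rh@[-.098,0,.08]-p)); print(R.round(3),s["ft_force"],s["time_s"])
d=optics.get_image("wrist"); cv2.imwrite("pics/w0.png",d["pixels"][:,:,::-1])
E
```

```text
time_s: 1.4
position: [0.3987, 0.0564, 0.2313]
tool_rot: [[-0.95, 0.314, 0.0], [0.314, 0.95, 0.0], [-0.0, 0.0, -1.0]]
ft_force: [1.0, 0.7, -0.4]
grip_width: 0.0341
gripper_force: 0.0
time_s: 2.02
position: [0.3982, 0.0581, 0.2312]
tool_rot: [[-0.957, -0.292, -0.0], [-0.292, 0.957, 0.0], [0.0, 0.0, -1.0]]
ft_force: [0.2, 0.5, 0.4]
grip_width: 0.0341
gripper_force: 0.0
holder [-0.12300561  0.17226819  0.23121257]
to ledge in tool [-0.02538197 -0.17224323  0.1511783 ]
[[-0.957 -0.292 -0.   ]
 [-0.292  0.957  0.   ]
 [ 0.     0.    -1.   ]] [0.17280337 0.48017559 0.37910163] 2.025
```

View pics/w0.png

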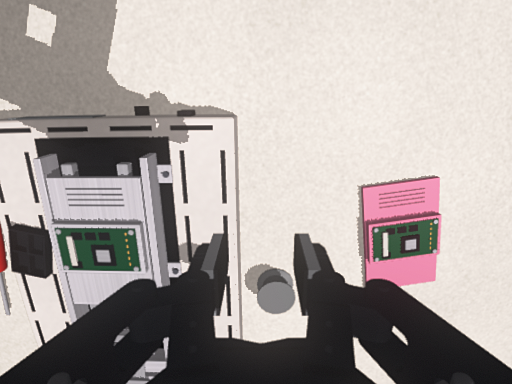

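The wrist view shows the carrier at (95,230): its rear edge is at row 178 and the nest's rear wall at about row 221. The rear guide posts are at (45,165) and (150,165). I'll move over the ledge.

```bash
python3 -m jog '[[0,0,0,0,-0.043,0,40],[0,0,0,0,-0.043,0,40],[0,0,0,0,-0.043,0.01,40],[0,0,0,-0.01,-0.043,0.02,40],[0,0,0,-0.01,0,0.02,40],[0,0,0,0,0,0,40],[0,0,0,0,0,0,40]]'
python3 - <<'E'
from h import *
d=optics.get_image("wrist"); cv2.imwrite("pics/w1.png",d["pixels"][:,:,::-1])
E
```

```text
time_s: 2.95
position: [0.4677, -0.1003, 0.1821]
tool_rot: [[-0.956, -0.292, 0.001], [-0.292, 0.956, -0.0], [-0.001, -0.001, -1.0]]
ft_force: [0.2, 0.6, 0.0]
grip_width: 0.034
gripper_force: 0.0
```

View pics/w1.png

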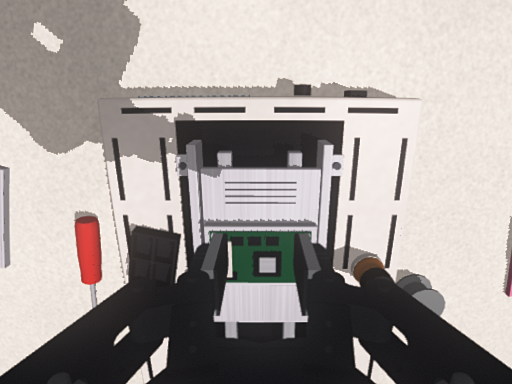

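Centred view: the carrier's rear edge runs (203,168)–(321,168), the nest's rear wall is at about row 221, and the housing's rear corners are (100,99) and (421,99).

```bash
python3 - <<'E'
from h import *
d=optics.get_image("wrist"); s=observe(); R=np.array(s["tool_rot"]);p=np.array(s["position"])
def T(px,z): return ((ray(d,px,z)-p)@R).round(4)
print("rear edge",T([(203,168),(321,168)],.08)); print("house",T([(100,99),(421,99)],.05))
print("wall",T([(202,221),(320,221),(202,231),(320,231)],.08),T([(202,221),(320,221),(202,231)],.09))
print("rails top outer rear",T([(187,141),(332,141)],.079))
Rc=cv2.Rodrigues(d["rvec"])[0];print("cam",R.T@(-Rc.T@d["tvec"].ravel()-p))
E
```

```text
rear edge [[ 0.0198 -0.0478  0.1023]
 [ 0.0198  0.0497  0.1022]]
house [[ 0.0757 -0.1421  0.1324]
 [ 0.0756  0.1416  0.1321]]
wall [[-0.0276 -0.0514  0.1024]
 [-0.0276  0.0516  0.1023]
 [-0.0372 -0.052   0.1024]
 [-0.0372  0.0522  0.1023]] [[-0.0234 -0.0493  0.0924]
 [-0.0234  0.0495  0.0923]
 [-0.0325 -0.0499  0.0924]]
rails top outer rear [[ 0.042  -0.0598  0.1033]
 [ 0.042   0.0576  0.1032]]
cam [ 0.07712098 -0.00063378 -0.14305112]
```

```bash
python3 -m jog '[[0,0,0,-0.005,0,0.03,40],[0,0,0,-0.005,0,0.03,40],[0,0,0,0,0,0.025,40],[0,0,0,0,0,0.01,40],[0,0,0,0,0,0.005,40],[0,0,0,0,0,0,40]]'
python3 - <<'E'
from h import *
d=optics.get_image("wrist"); cv2.imwrite("pics/w2.png",d["pixels"][:,:,::-1])
E
```

```text
time_s: 3.8
position: [0.4776, -0.0977, 0.0819]
tool_rot: [[-0.956, -0.293, 0.001], [-0.293, 0.956, -0.0], [-0.001, -0.001, -1.0]]
ft_force: [-0.6, 0.0, -0.0]
grip_width: 0.0343
gripper_force: 0.0
```

View pics/w2.png

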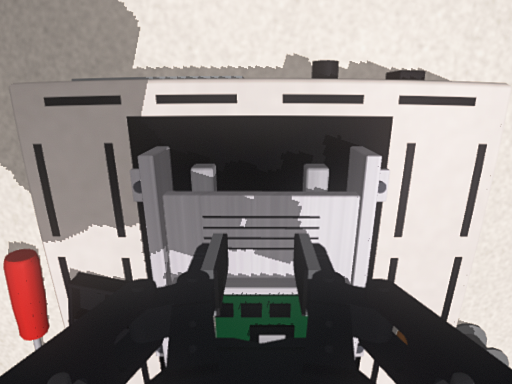

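The fingertips (215,240 and 303,240) are over the ledge, between its rear edge at row 192 and the wall at about row 290. I'll press down in small steps.

```bash
python3 -m jog '[[0,0,0,0,0,0.003,40],[0,0,0,0,0,0.003,40],[0,0,0,0,0,0.002,40],[0,0,0,0,0,0,40]]'; python3 -m jog '[[0,0,0,0,0,0.003,40],[0,0,0,0,0,0.002,40],[0,0,0,0,0,0,40]]'
```

```text
time_s: 4.35
position: [0.4777, -0.0978, 0.0738]
tool_rot: [[-0.956, -0.293, 0.001], [-0.293, 0.956, -0.001], [-0.001, -0.001, -1.0]]
ft_force: [0.1, 0.6, 6.3]
grip_width: 0.0342
gripper_force: 3.5
time_s: 4.72
position: [0.4777, -0.0978, 0.0691]
tool_rot: [[-0.956, -0.293, 0.002], [-0.293, 0.956, -0.001], [-0.001, -0.001, -1.0]]
ft_force: [-0.9, 0.3, 9.6]
grip_width: 0.0341
gripper_force: 4.9
```

```bash
python3 -m jog '[[0,0,0,0,0,0.001,40],[0,0,0,0,0,0.001,40],[0,0,0,0,0,0,40]]'; python3 -m jog '[[0,0,0,0,0,0.001,40],[0,0,0,0,0,0,40]]'
```

```text
time_s: 5.1
position: [0.4778, -0.0978, 0.0688]
tool_rot: [[-0.956, -0.293, 0.003], [-0.293, 0.956, -0.001], [-0.002, -0.002, -1.0]]
ft_force: [-8.2, 1.8, 30.0]
grip_width: 0.0341
gripper_force: 15.3
time_s: 5.35
position: [0.4779, -0.0979, 0.0687]
tool_rot: [[-0.956, -0.293, 0.003], [-0.293, 0.956, -0.002], [-0.003, -0.003, -1.0]]
ft_force: [-10.5, 2.9, 41.1]
grip_width: 0.0343
gripper_force: 20.5
```

Bottomed out on the stop. I'll ease off 1 mm and push.

```bash
python3 -m jog '[[0,0,0,-0.003,0,-0.001,40],[0,0,0,-0.006,0,0,40],[0,0,0,-0.006,0,0,40],[0,0,0,-0.006,0,0,40],[0,0,0,0,0,0,40]]'; python3 -m jog '[[0,0,0,-0.006,0,0,40],[0,0,0,-0.006,0,0,40],[0,0,0,-0.006,0,0,40],[0,0,0,0,0,0,40]]'
python3 - <<'E'
from h import *
d=optics.get_image("wrist"); cv2.imwrite("pics/w3.png",d["pixels"][:,:,::-1])
E
```

```text
time_s: 5.98
position: [0.4974, -0.0923, 0.0689]
tool_rot: [[-0.956, -0.294, 0.001], [-0.294, 0.956, -0.003], [-0.0, -0.003, -1.0]]
ft_force: [-11.3, -3.1, 30.5]
grip_width: 0.0342
gripper_force: 15.4
time_s: 6.48
position: [0.5147, -0.087, 0.069]
tool_rot: [[-0.956, -0.293, 0.001], [-0.293, 0.956, -0.003], [-0.001, -0.003, -1.0]]
ft_force: [-10.7, -1.6, 30.4]
grip_width: 0.0346
gripper_force: 14.8
```

View pics/w3.png

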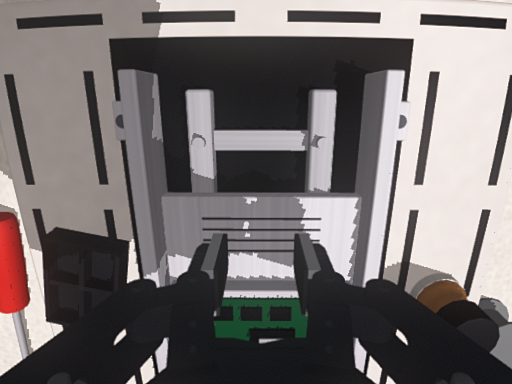

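The carrier is travelling with the fingers: its rear edge is still at row 194, and it is well down between the guides. I'll continue.

```bash
python3 -m jog '[[0,0,0,-0.005,0,0,40],[0,0,0,-0.005,0,0,40],[0,0,0,-0.005,0,0,40],[0,0,0,-0.005,0,0,40],[0,0,0,0,0,0,40]]'; python3 -m jog '[[0,0,0,-0.005,0,0,40],[0,0,0,-0.005,0,0,40],[0,0,0,-0.005,0,0,40],[0,0,0,-0.005,0,0,40],[0,0,0,0,0,0,40]]'
```

```text
time_s: 7.15
position: [0.5338, -0.0812, 0.069]
tool_rot: [[-0.956, -0.293, 0.001], [-0.293, 0.956, -0.003], [-0.001, -0.003, -1.0]]
ft_force: [-10.5, -3.1, 28.5]
grip_width: 0.0341
gripper_force: 14.2
time_s: 7.78
position: [0.551, -0.0756, 0.069]
tool_rot: [[-0.956, -0.293, -0.003], [-0.293, 0.956, -0.003], [0.004, -0.002, -1.0]]
ft_force: [-19.1, -5.3, 33.0]
grip_width: 0.0343
gripper_force: 16.1
```

```bash
python3 -m jog '[[0,0,0,-0.005,0,0,40],[0,0,0,-0.005,0,0,40],[0,0,0,-0.005,0,0,40],[0,0,0,0,0,0,40]]'; python3 -m jog '[[0,0,0,-0.003,0,0,40],[0,0,0,-0.003,0,0,40],[0,0,0,0,0,0,40]]'
python3 - <<'E'
from h import *
d=optics.get_image("wrist"); cv2.imwrite("pics/w4.png",d["pixels"][:,:,::-1])
E
```

```text
time_s: 8.28
position: [0.5655, -0.0712, 0.069]
tool_rot: [[-0.956, -0.293, -0.003], [-0.293, 0.956, -0.003], [0.004, -0.002, -1.0]]
ft_force: [-17.6, -4.2, 30.8]
grip_width: 0.0342
gripper_force: 15.3
time_s: 8.65
position: [0.5712, -0.0695, 0.069]
tool_rot: [[-0.956, -0.294, -0.003], [-0.294, 0.956, -0.003], [0.004, -0.002, -1.0]]
ft_force: [-17.9, -5.2, 30.7]
grip_width: 0.0342
gripper_force: 15.1
```

View pics/w4.png

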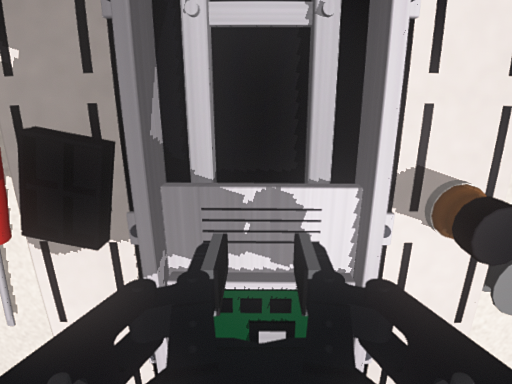

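The fingers have slipped forward a few mm on the ledge: the rear edge is now at row 184, against row 194 before. I'll push on until the stop resists.

```bash
python3 -m jog '[[0,0,0,-0.002,0,0,40],[0,0,0,-0.002,0,0,40],[0,0,0,0,0,0,40]]'; python3 -m jog '[[0,0,0,-0.002,0,0,40],[0,0,0,-0.002,0,0,40],[0,0,0,0,0,0,40]]'
```

```text
time_s: 9.07
position: [0.5735, -0.0688, 0.069]
tool_rot: [[-0.956, -0.293, -0.007], [-0.293, 0.956, -0.003], [0.007, -0.001, -1.0]]
ft_force: [-25.0, -8.0, 33.3]
grip_width: 0.0343
gripper_force: 22.6
time_s: 9.45
position: [0.5737, -0.0687, 0.069]
tool_rot: [[-0.956, -0.293, -0.016], [-0.293, 0.956, -0.005], [0.016, -0.0, -1.0]]
ft_force: [-43.2, -16.1, 44.5]
grip_width: 0.034
gripper_force: 29.1
```

It is home against the stop: the force jumped and the TCP is stationary. I'll unload the push first, then the press.

```bash
python3 -m jog '[[0,0,0,0.002,0,0,40],[0,0,0,0.001,0,-0.001,40],[0,0,0,0,0,0,40]]'
```

```text
time_s: 9.82
position: [0.5736, -0.0688, 0.069]
tool_rot: [[-0.956, -0.293, -0.009], [-0.293, 0.956, -0.003], [0.01, -0.001, -1.0]]
ft_force: [-27.1, -10.4, 27.3]
grip_width: 0.0341
gripper_force: 20.4
```

```bash
python3 -m jog '[[0,0,0,0.001,0,-0.001,40],[0,0,0,0.001,0,0,40],[0,0,0,0,0,0,40]]'
```

```text
time_s: 10.2
position: [0.5735, -0.0688, 0.0691]
tool_rot: [[-0.956, -0.293, -0.005], [-0.293, 0.956, -0.002], [0.005, -0.001, -1.0]]
ft_force: [-14.0, -6.9, 15.6]
grip_width: 0.0342
gripper_force: 13.0
```

```bash
python3 -m jog '[[0,0,0,0.001,0,-0.0005,40],[0,0,0,0.0005,0,-0.0005,40],[0,0,0,0,0,0,40]]'
```

```text
time_s: 10.58
position: [0.5734, -0.0688, 0.0692]
tool_rot: [[-0.956, -0.292, -0.002], [-0.292, 0.956, -0.001], [0.003, -0.001, -1.0]]
ft_force: [-5.9, -4.3, 3.9]
grip_width: 0.0343
gripper_force: 6.5
```

```bash
python3 -m jog '[[0,0,0,0.0005,0,-0.0005,40],[0,0,0,0.0005,0,-0.001,40],[0,0,0,0.001,0,-0.002,40],[0,0,0,0.002,0,-0.002,40],[0,0,0,0,0,0,40]]'; python3 -m jog '[[0,0,0,0.002,0,-0.01,40],[0,0,0,0,0,-0.02,40],[0,0,0,0,0,-0.03,40],[0,0,0,0.03,0,-0.04,40],[0,0,0,0.04,0,-0.04,40],[0,0,0,0.04,0,0,40],[0,0,0,0,0,0,40],[0,0,0,0,0,0,40]]'
python3 - <<'E'
from h import *
d=optics.get_image("wrist"); cv2.imwrite("pics/w5.png",d["pixels"][:,:,::-1])
a=d["pixels"]
t=optics.get_image("top")["pixels"][110:254,180:310,::-1]
cv2.imwrite("pics/w5.png",np.hstack([cv2.resize(a[:,:,::-1],(440,330)),cv2.resize(t,(298,330),interpolation=cv2.INTER_CUBIC)]))
E
```

```text
time_s: 11.2
position: [0.5707, -0.069, 0.0751]
tool_rot: [[-0.956, -0.293, 0.001], [-0.293, 0.956, -0.0], [-0.001, -0.0, -1.0]]
ft_force: [0.2, 0.7, -0.5]
grip_width: 0.0343
gripper_force: 0.0
time_s: 12.2
position: [0.4639, -0.1019, 0.2153]
tool_rot: [[-0.956, -0.293, 0.001], [-0.293, 0.956, -0.0], [-0.001, -0.001, -1.0]]
ft_force: [0.0, 0.1, 0.7]
grip_width: 0.0342
gripper_force: 0.0
```

View pics/w5.png

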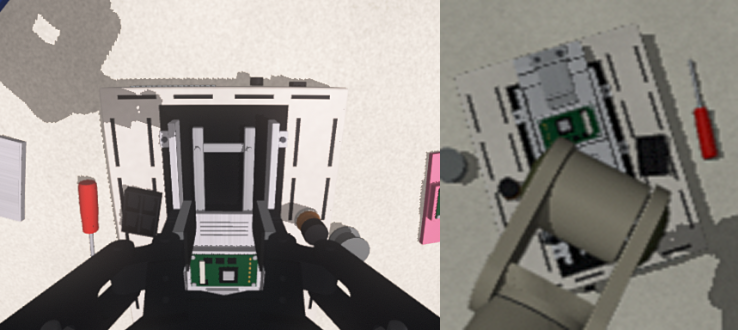

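The carrier sits at the spring end with its tongue under the leaf (right panel, 560,90). Its rear edge is at about row 211 in the left panel. I'll do a quick numeric check.

```bash
python3 - <<'E'
from h import *
d=optics.get_image("wrist"); s=observe(); R=np.array(s["tool_rot"]);p=np.array(s["position"])
g=cv2.cvtColor(d["pixels"],cv2.COLOR_RGB2GRAY)[:,245:285].mean(1); print(g[236:256].round())
g2=cv2.cvtColor(d["pixels"],cv2.COLOR_RGB2GRAY)[:,240:330].mean(1); print(g2[95:110].round())
def T(px,z): return ((ray(d,px,z)-p)@R)
hr=T([(260,102)],.05)[0,0]
for r in (244,246,248):
  e=T([(265,r)],.071)[0,0]; print(r,"rear hx",-.18+hr-e,"carrier front",-.18+hr-e+.155)
E
```

```text
[ 42.  41.  40.  40.  40.  40.  40.  40.  38.  48.  76.  94. 106. 165.
 212. 213. 211. 210. 210. 211.]
[135. 135. 134. 133. 138. 122. 172. 207. 228. 233. 233. 233. 234. 237.
 220.]
244 rear hx -0.03761149874940005 carrier front 0.11738850125059995
246 rear hx -0.035279261580843546 carrier front 0.11972073841915645
248 rear hx -0.032935755497226604 carrier front 0.1220642445027734
```

```bash
python3 -c "
from rig import job; print(job.close_job())"
```

```text
the job is handed in; nothing more can be done
None
```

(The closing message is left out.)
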